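# Lock the squeeze-tab lid on the sample canister

### The job

Close the sample canister: lift its lid out of the rinse tub by the bar on top, set it level on the canister's mouth with the two side tabs in the wide gaps of the collar, and let go of it. Then take the lid by the two tabs, squeeze them in and, keeping them squeezed, turn it clockwise (seen from above) to the stop, and release it so that both tabs spring back out into the narrow gaps and the lid is locked. Set the lid down, do not drop it, and leave the other things on the bench where they stand.

Things in the scene. Friction and masses are not known exactly. Their poses are not given: they have to be found in the camera images.
- canister: clear round jar 76 mm across with white neck and shoulder, fixed upright in a black holder (116 mm square) on the bench. Origin: centre of the holder's underside on the bench, z up the jar's axis. Shoulder (68 mm across) at z = 85 mm; from it rises the neck, 38 mm across, to the rim at z = 106 mm, its last 4 mm tapered to 31 mm. The lid covers the neck.
- collar_narrow_gap (a point): middle of one of the two narrow gaps (36 degrees) in the guard collar on the shoulder, 32 mm from the axis along the canister's +x; the other faces it across the neck. LOCKED place of the lid's tabs: lid's x axis along the canister's. The collar is 60 mm across inside, 68 mm outside, from z = 85 to 94 mm. Stops end the clockwise turn about 1 degree beyond this place.
- collar_wide_gap (a point): middle of one of the two wide gaps (56 degrees) in the collar, 32 mm from the axis, 70 degrees anticlockwise (from above) of the narrow gap on +x; the other faces it across the neck. OPEN place: the lid goes on and off only with its tabs here (within 9 degrees), its lugs passing the neck's bayonet ledges. Locking is a 70 degree clockwise turn; the other way is stopped.
- canister_seat (a point): point on the canister's axis 86 mm above the bench, with the canister's axes: the lid's origin is here when the lid is fully seated. Sideways play of the seated lid: about 1.5 mm.
- tub: round grey rinse tub, open on top, 98 mm across (102 mm over its lip), 45 mm high, 93 mm across inside, floor 4 mm above the bench; it does not move. Origin: centre of its underside.
- lid: white lid, about 90 g, lying right way up in the tub, where fingers have no room beside its tabs. Origin: centre of its lower edge, z up. Round, 57 mm across, flat top at z = 24 mm; same after a half turn. Skirt 50 mm across inside, 20 mm deep; two lugs inside it on the y axis leave 40 mm between them.
- lid_bar (a point): middle of the top of the lid's grip bar, 39 mm above the lid's origin: the bar stands on the lid's flat top along the lid's x axis, 40 mm long, 12 mm wide, 15 mm high.
- tab_a (a joint): how far the tab on the lid's +x side is pressed in, m: 0 at rest, 0.006 fully in; takes 3 N at first, 8 N at the end. Tab: upright plate 20 mm wide, z = 9 to 27 mm on the lid, with a 12 mm wide foot below down to the lid's lower edge. The foot stands in the collar's gap and blocks turning until pressed in about 0.005.
- tab_b (a joint): the same for the tab on the lid's -x side. The outer faces of the two tabs are 68 mm apart at rest, 56 mm apart fully squeezed. On the seated lid the part of the tabs above the collar, free for the fingers, is 95 to 113 mm above the bench.
- wash_bottle: bystander: white wash bottle with a blue cap and bent spout, 60 mm across, 178 mm high; origin: centre of its underside.
- flask: bystander: steel drinking flask, 70 mm across, 195 mm high; origin: centre of its underside.
- tube_rack: bystander: purple rack of small tubes, 66 x 110 x 56 mm; origin: centre of its underside.
- petri_dish: bystander: clear Petri dish, 90 mm across, 15 mm high; origin: centre of its underside.
Not all that is in view belongs to the job. What is meant by the lid is not turquoise, and is the larger of those in its own colour.

How it is judged:
By the outcome, as a careful person would: the job done as asked, in the order asked, and still so for the second after the job is handed in, with the robot touching nothing.
It also fails if it takes over 53 s, if anything falls off the work surface, if the arm or the gripper's body presses on something with over 40 N, if the wrist force passes 120 N, or if a joint passes its speed limit or range.

### The arm

A 6-joint arm with a two-finger parallel gripper is mounted at the origin on the work surface. World frame = base frame: x ahead of the robot, y to its left, z up, the work surface at z = 0. Lengths are in m, angles in rad, forces in N, time in s.
With the tool pointing down it reaches from about 0.275 to 1 m from the base axis. Payload 8.4 kg.
Tool frame: the origin (TCP) lies at the very end of the fingers, on their centre line; the grasp point (between the pads) lies 19 mm behind it; z points along the fingers, y is the line along which they close (so a half turn about z gives the same grasp; the last joint's range is limited). The gripper opens to 85 mm and grips with 20 to 120 N. Pads are 22 mm wide; open, the fingers measure 114 mm over their backs; the gripper's body (76 mm by 85 mm) begins 54 mm behind the grasp point. The pads swing forward as they close: fully open they stand 13 mm farther back than shut.
Start: joints at [1.277, 0.353, 1.633, -0, 1.155, -0.002], TCP at [0.18, 0.599, 0.231] pointing down, gripper open.
Joint ranges: [-2.63, 2.63], [-0.92, 2.1], [0.06, 2.66], [-1.3, 4.44], [0, 2.69], [-3.02, 3.02]. Speed limits (rad/s): [2.22, 2.22, 2.79, 3.14, 3.14, 3.14].

### API

Orientations are given as a unit quaternion [x, y, z, w].
In Python, from bench import robot, optics, nets gives the robot as it stands.
- The arm moves only by the shell command python3 -m jog 'ROWS' [FORCE]. ROWS is a JSON object of lists of equal length, an entry for each row: "rotation": the turn, a rotation vector about the tool's x, y, z in rad, a list of three; "dp": the shift along the tool's x, y, z in mm, a list of three; "grip": the finger opening in mm, from 0 to 85.4. A call has 1 to 20 rows; each row shifts and turns the commanded pose from where the row before left it, along the tool's axes as they then stand; what a row does not reach is not made up. A row lasts 1/12 s, in which the tool goes at most 41.7 mm and 7.16 degrees, less where a joint would pass 70% of its speed; a pose out of reach is approached as far as the arm can. A call is refused whole if a number of a shift passes 41.7 or a number of a turn 0.125, either way. A call with a gripper value outside its range is refused whole. The fingers move at their own pace and stop on an object; FORCE is the grip in N (left out, the last holds). Time passes only in rows, so rows that do not move let the fingers close. It gives the time, the measured TCP pose, the force, the opening and the grip force at its end, in the units of the state.
- robot.get_obs(): the state, without advancing time (a new reading comes with each control period).
- optics.snapshot(name): name is "side" or "top" or "wrist"; returns the picture (384x512x3 uint8, blue, green, red); there is no depth.
- optics.calibration(name): a dict with "camera_matrix" (3x3 intrinsics, pixels), "R" (3x3) and "t" (3): a world point X has camera coordinates R X + t. Camera axes: x right, y down, z forward; pixel columns grow to the right and rows downward; lengths in m; the calibration is good to about 2 mm. A picture is of the moment at which its call begins: read the wrist's pose just before it. calibration takes no time and is no camera call; for the wrist camera it gives the pose at the moment of the call.
- robot.sign_off(): hands the job in; it is judged then, once.
Trained networks look in the newest picture that a camera, given by its name, has taken for a name from the list of things; names that differ only in an ending like _2 or _b are one class to them, and where a whole thing is asked for, a point or a joint stands for the part that bears it (a point fixed in the world has none). Each returns a list of dicts, best first, with "confidence" (0 to 1); they miss things now and then, are a little off and sometimes report something else, mostly with a low value. They report only what shows in the picture. A call takes as long as a camera call. They do not tell look-alikes from the thing itself.
- nets.boxes_of(camera, target): "extent" ([centre column, centre row, width, height] in pixels, round what is visible of it).
- nets.landmark_of(camera, target): "position" ([column, row] in pixels: a listed point, or the origin of a listed thing).
The state is a dict: "time_s": time; "joint_positions": joint angles; "qvel": joint speeds; "tau": joint torques, N m; "ee_pos": TCP position; "eef_rot": TCP orientation; "force": force on the tool from outside, world axes, zero at the start; "torque": the same for the moment, N m; "gripper_width": finger opening in m; "gripper_force": force on a finger pad.
Only numpy, scipy, OpenCV 4.12 (cv2) and the standard library are available. Lean on these libraries where they do the work, as an engineer would, in place of code of your own. Each camera call takes 0.05 s, during which the arm holds its last target. There are 200 camera calls.

## Working session

There is one attempt and no reset: what is moved stays moved. The work goes in short steps, Python scripts to look and compute and a shell command to move; the robot and the scene stay as the last step left them, time stands still between calls to the robot, and variables do not carry over. Pictures are saved under pics/ and viewed, at most 10 in all, crops included, and the job is handed in when it is done.

```bash
mkdir -p pics; python3 - <<'E'
from bench import robot,optics,nets
import cv2,numpy as np
o=robot.get_obs();print(o)
a=[]
for c in("top","side"):
    im=optics.snapshot(c);a.append(im);cv2.imwrite(f"pics/{c}0.png",im)
    k=optics.calibration(c);print(c,np.round(k["camera_matrix"],1).tolist(),np.round(k["R"],3).tolist(),np.round(k["t"],3).tolist())
    for t in("lid","lid_bar","canister","canister_seat","collar_narrow_gap","collar_wide_gap","tub","tab_a"):
        print(t,[(np.round(d["position"],1).tolist(),round(d["confidence"],2)) for d in nets.landmark_of(c,t)[:5]])
E
```

```text
{'time_s': 0.0, 'joint_positions': array([ 1.27662190e+00,  3.53670682e-01,  1.63413769e+00,  3.44372105e-06,
        1.15520271e+00, -2.40086072e-03]), 'qvel': array([1.26111172e-03, 5.45414364e-04, 2.02935457e-03, 6.15171329e-05,
       1.11142177e-03, 1.30984775e-04]), 'tau': array([ 2.56512703e-04, -6.05258346e+01, -3.42071843e+01, -7.24506526e-05,
        9.56252916e-03,  8.64512685e-06]), 'ee_pos': array([0.17964216, 0.59812465, 0.23054609]), 'eef_rot': array([ 1.45370502e-01,  9.89377033e-01, -7.01198131e-04, -1.06340193e-04]), 'force': array([-0.42751402,  0.42738101,  0.14282939]), 'torque': array([-0.02673469, -0.00282961, -0.01634853]), 'gripper_force': 0.0, 'gripper_width': 0.08526744195155027}
top [[407.4, 0.0, 256.2], [0.0, 407.4, 193.7], [0.0, 0.0, 1.0]] [[-0.004, -1.0, 0.002], [-0.999, 0.004, -0.047], [0.047, -0.002, -0.999]] [0.015, 0.565, 1.289]
lid [([247.6, 168.0], 0.76), ([228.1, 212.0], 0.49), ([215.1, 248.3], 0.48)]
lid_bar [([244.9, 165.9], 0.77), ([228.5, 212.1], 0.65), ([217.8, 249.7], 0.63)]
canister [([289.9, 215.9], 0.9)]
canister_seat [([290.7, 211.7], 0.96), ([198.1, 141.3], 0.65)]
collar_narrow_gap [([290.7, 200.5], 0.76)]
collar_wide_gap [([282.8, 208.2], 0.96), ([200.5, 141.7], 0.59)]
tub [([226.4, 210.4], 0.69)]Traceback (most recent call last):
  File "<stdin>", line 9, in <module>
ValueError: it knows: canister, canister_seat, collar_narrow_gap, collar_wide_gap, flask, lid, lid_bar, petri_dish, tub, tube_rack, wash_bottle
```

View pics/top0.png

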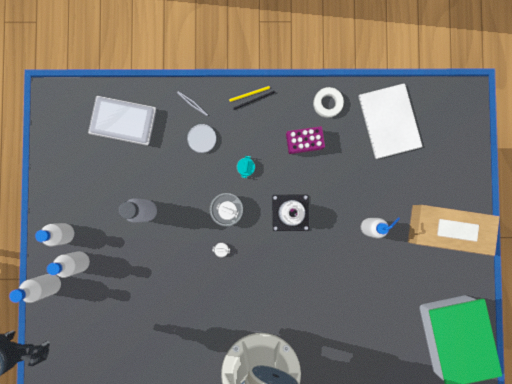

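The top view shows three lid-like things: turquoise at (246,167), white in the tub at (228,211), and a small white one at (221,249). The canister is at (291,212). By the description I choose the white one in the tub, which I'll check in a crop.

```bash
cat > h.py <<'E'
from bench import robot,optics,nets
import cv2,numpy as np
from scipy.spatial.transform import Rotation as Rn
def ray(c,px,z,k=None):
    k=k or optics.calibration(c);K,R,t=map(np.array,(k["camera_matrix"],k["R"],k["t"]))
    d=R.T@np.linalg.solve(K,[px[0],px[1],1]);C=-R.T@t
    return C+d*(z-C[2])/d[2]
def proj(k,X):
    p=np.array(k["camera_matrix"])@(np.array(k["R"])@X+k["t"]);return p[:2]/p[2]
def pose():
    o=robot.get_obs();return o["ee_pos"],Rn.from_quat(o["eef_rot"]),o
def yaw(R): # world direction of tool y, deg
    y=R.as_matrix()[:,1];return np.degrees(np.arctan2(y[1],y[0]))
Z=dict(lid=.004,lid_bar=.043,canister=0,canister_seat=.086,collar_narrow_gap=.094,collar_wide_gap=.094,tub=0)
def look(c,names,zs={}):
    im=optics.snapshot(c);k=optics.calibration(c)
    for t in names:
        for d in nets.landmark_of(c,t)[:4]:
            print(c,t,np.round(d["position"],1),round(d["confidence"],2),"->",np.round(ray(c,d["position"],{**Z,**zs}[t],k),4))
    return im,k
E
python3 - <<'E'
from h import *
p,R,o=pose();print(R.as_matrix().round(3).tolist(),yaw(R))
t=look("top",["lid","lid_bar","canister_seat","collar_narrow_gap","collar_wide_gap","tub","canister"])[0]
s,k=look("side",["lid","lid_bar","canister_seat","collar_narrow_gap","collar_wide_gap","tub"])
print(-np.array(k["R"]).T@k["t"])
c=cv2.resize(t[130:270,160:340],None,fx=3,fy=3,interpolation=cv2.INTER_CUBIC)
cv2.imwrite("pics/crop1.png",c);cv2.imwrite("pics/side1.png",s)
E
```

```text
[[-0.958, 0.288, -0.0], [0.288, 0.958, -0.0], [0.0, -0.0, -1.0]] 73.28244029724138
top lid [248.4 167.1] 0.85 -> [0.6517 0.038  0.004 ]
top lid [216.  248.5] 0.53 -> [0.3907 0.1423 0.004 ]
top lid_bar [228.4 209.4] 0.82 -> [0.5152 0.1001 0.043 ]
top lid_bar [245.4 165.4] 0.76 -> [0.6527 0.0468 0.043 ]
top lid_bar [215.2 250.4] 0.46 -> [0.3882 0.1411 0.043 ]
top canister_seat [292.1 214.5] 0.89 -> [ 0.4987 -0.0945  0.086 ]
top canister_seat [198.2 140.8] 0.15 -> [0.7231 0.1887 0.086 ]
top collar_narrow_gap [295.1 199.3] 0.68 -> [ 0.5442 -0.1031  0.094 ]
top collar_wide_gap [223.2 212.3] 0.62 -> [0.5061 0.1122 0.094 ]
top tub [226.2 211.2] 0.7 -> [0.5098 0.11   0.    ]
top canister [289.5 214.7] 0.56 -> [ 0.4978 -0.0938  0.    ]
side lid [289.3 287. ] 0.97 -> [0.3849 0.1288 0.004 ]
side lid [223.1 223.6] 0.94 -> [0.643  0.0564 0.004 ]
side lid [246.6 253.5] 0.6 -> [0.5178 0.1061 0.004 ]
side lid_bar [223.3 208.7] 0.91 -> [0.6457 0.0505 0.043 ]
side lid_bar [246.3 236.8] 0.88 -> [0.5226 0.1008 0.043 ]
side lid_bar [290.8 275. ] 0.61 -> [0.3774 0.1366 0.043 ]
side canister_seat [302.6 189.9] 0.58 -> [ 0.5111 -0.0876  0.086 ]
side collar_narrow_gap [297.  184.6] 0.97 -> [ 0.529  -0.0888  0.094 ]
side collar_wide_gap [289.9 191.9] 0.62 -> [ 0.5192 -0.047   0.094 ]
side tub [248.5 257.1] 0.76 -> [0.5097 0.1089 0.    ]
[0.07768545 0.5680227  0.49283295]
```

View pics/crop1.png

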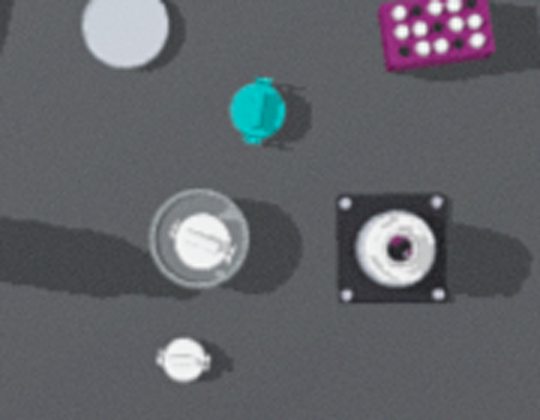

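View pics/side1.png

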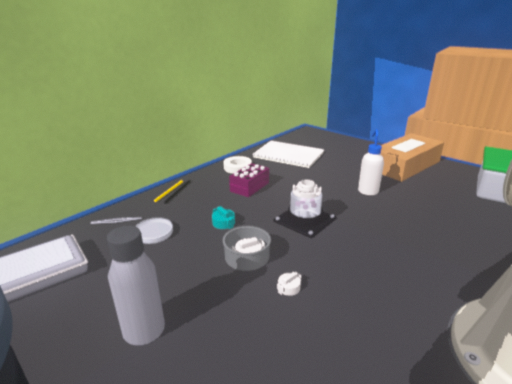

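The crop confirms it: the white lid in the tub (crop 203,240) is the larger of the two white ones, the other being at (183,360). Next I go over it.

```bash
python3 -m jog '{"dp":[[-27.4,-26.4,-12],[-27.4,-26.4,-12],[-27.4,-26.4,-12],[-27.4,-26.4,-10],[-27.4,-26.4,-8],[-27.4,-26.4,-6],[-27.4,-26.4,-6],[-27.4,-26.4,-6],[-27.4,-26.4,-6],[-27.4,-26.4,-6],[-27.4,-26.4,-6],[-27.4,-26.4,0],[-27.4,-26.4,0],[-27.4,-26.4,0],[-27.4,-26.4,0]],"rotation":[[0,0,0.112],[0,0,0],[0,0,0],[0,0,0],[0,0,0],[0,0,0],[0,0,0],[0,0,0],[0,0,0],[0,0,0],[0,0,0],[0,0,0],[0,0,0],[0,0,0],[0,0,0]],"grip":[85,85,85,85,85,85,85,85,85,85,85,85,85,85,85]}' 30
python3 -m jog '{"dp":[[0,0,0],[0,0,0],[0,0,0],[0,0,0],[0,0,0],[0,0,0],[0,0,0],[0,0,0],[0,0,0],[0,0,0],[0,0,0],[0,0,0],[0,0,0],[0,0,0]],"rotation":[[0,0,0.112],[0,0,0.112],[0,0,0.112],[0,0,0.112],[0,0,0.112],[0,0,0.112],[0,0,0.112],[0,0,0.112],[0,0,0.112],[0,0,0.112],[0,0,0.112],[0,0,0.112],[0,0,0.112],[0,0,0.112]],"grip":[85,85,85,85,85,85,85,85,85,85,85,85,85,85]}' 30
python3 - <<'E'
from h import *
p,R,o=pose();print(p,yaw(R),o["joint_positions"].round(3))
im,k=look("wrist",["lid","lid_bar","canister_seat","collar_narrow_gap","collar_wide_gap","tub"])
M=np.array(k["R"]);C=-M.T@k["t"];print("cam in tool",R.inv().apply(C-p),"axis",R.inv().apply(M[2]))
cv2.imwrite("pics/w1.png",im)
E
```

```text
time_s: 2.4
ee_pos: [0.4063, 0.073, 0.3217]
eef_rot: [0.2, 0.98, 0.0, 0.001]
force: [1.2, -0.8, 0.9]
gripper_width: 0.0849
gripper_force: 0.0
time_s: 3.57
ee_pos: [0.4059, 0.0748, 0.3214]
eef_rot: [0.835, 0.55, 0.0, 0.0]
force: [0.1, -0.6, -0.5]
gripper_width: 0.085
gripper_force: 0.0
[0.4059349  0.07483604 0.32139474] -23.29408510775272 [ 0.179 -0.079  1.937  0.     1.283  0.585]
wrist lid [323.1  88.3] 0.76 -> [0.5155 0.1071 0.004 ]
wrist lid [225.6 113.1] 0.64 -> [0.3863 0.1296 0.004 ]
wrist lid [436.3  90.3] 0.55 -> [0.6492 0.0456 0.004 ]
wrist lid_bar [325.4  91.4] 0.79 -> [0.51   0.1057 0.043 ]
wrist lid_bar [224.5 114.4] 0.64 -> [0.3886 0.1298 0.043 ]
wrist lid_bar [453.1  89.8] 0.59 -> [0.6496 0.0463 0.043 ]
wrist canister_seat [384.3 253.3] 0.6 -> [ 0.502  -0.0994  0.086 ]
wrist collar_narrow_gap [410.3 244.2] 0.62 -> [ 0.5326 -0.0952  0.094 ]
wrist collar_wide_gap [386.4 226.6] 0.89 -> [ 0.5133 -0.062   0.094 ]
cam in tool [ 0.07394168  0.00061901 -0.1432873 ] axis [-0.28706123 -0.00230146  0.95790947]
```

View pics/w1.png

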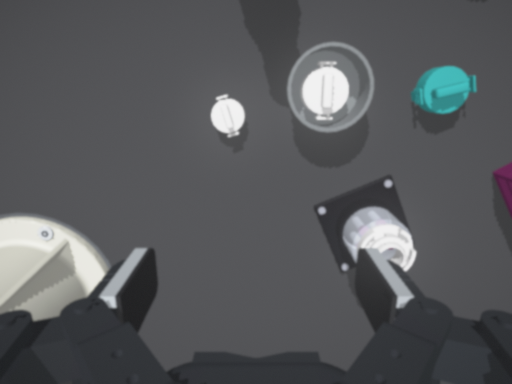

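The wrist view shows the lid in the tub at (326,90) with its tabs at (326,64) and (325,118). The canister is at (385,245), partly behind a finger. I move down over the lid for a closer measurement.

```bash
python3 -m jog '{"dp":[[11.8,14.3,27.7],[11.8,14.3,27.7],[11.8,14.3,27.7],[11.8,14.3,27.7],[11.8,14.3,27.7],[11.8,14.3,27.7],[0,0,0],[0,0,0]],"rotation":[[0,0,0],[0,0,0],[0,0,0],[0,0,0],[0,0,0],[0,0,0],[0,0,0],[0,0,0]],"grip":[85,85,85,85,85,85,85,85]}' 30
python3 - <<'E'
from h import *
p,R,o=pose();print(p,yaw(R),o["joint_positions"].round(3))
im,k=look("wrist",["lid","lid_bar","tub"])
cv2.imwrite("pics/w2.png",im)
E
```

```text
time_s: 4.58
ee_pos: [0.5118, 0.1064, 0.1534]
eef_rot: [0.833, 0.553, -0.002, -0.001]
force: [-0.5, 0.1, -0.3]
gripper_width: 0.0849
gripper_force: 0.0
[0.51180783 0.10639117 0.15338513] -22.89845735653379 [ 0.202  0.29   1.921 -0.     0.935  0.602]
wrist lid [423.9 173.7] 0.93 -> [0.6498 0.0492 0.004 ]
wrist lid [258.  173.8] 0.73 -> [0.5139 0.1064 0.004 ]
wrist lid [124.3 202.7] 0.64 -> [0.3909 0.1289 0.004 ]
wrist lid_bar [254.8 187.8] 0.87 -> [0.5109 0.1061 0.043 ]
wrist lid_bar [111.8 214.4] 0.81 -> [0.3967 0.1301 0.043 ]
wrist lid_bar [450.  187.8] 0.72 -> [0.6512 0.0468 0.043 ]
```

View pics/w2.png

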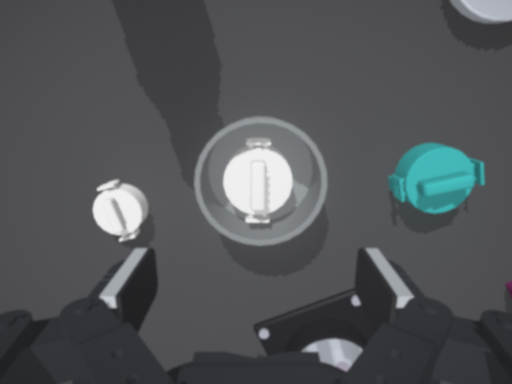

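```bash
python3 - <<'E'
from h import *
p,R,o=pose();k=optics.calibration("wrist")
f=lambda px,z:ray("wrist",px,z,k)
for n,px,z in(("barfar",(259,160),.043),("barnear",(259,212),.043),("tabA",(259,144),.031),("tabB",(258,218),.031),("lidc",(258.5,182),.028)):
    print(n,f(px,z),R.inv().apply(f(px,z)-p)*1000)
E
```

```text
barfar [0.52345503 0.1249552  0.043     ] [ 21.02391679   2.384014   113.6911438 ]
barnear [0.50698425 0.08577826 0.043     ] [-21.47436244   2.49726696 113.6404342 ]
tabA [0.52761867 0.13453556 0.031     ] [ 31.45510093   2.4596903  125.70380612]
tabB [0.50250684 0.07698771 0.031     ] [-31.32940441   1.78115989 125.62735893]
lidc [0.5148451  0.10514074 0.028     ] [ -0.59736175   2.15673939 128.6648644 ]
```

```bash
python3 -m jog '{"dp":[[0,2.3,30],[0,0,15],[0,0,15],[0,0,0],[0,0,0],[0,0,0]],"rotation":[[0,0,0],[0,0,0],[0,0,0],[0,0,0],[0,0,0],[0,0,0]],"grip":[34,34,34,34,34,34]}' 30
```

```text
time_s: 5.28
ee_pos: [0.5155, 0.1057, 0.0967]
eef_rot: [0.834, 0.552, 0.001, 0.0]
force: [0.5, 0.4, 1.1]
gripper_width: 0.0337
gripper_force: 0.0
```

```bash
python3 -m jog '{"dp":[[0,0,20],[0,0,20],[0,0,12],[0,0,10],[0,0,0],[0,0,0]],"rotation":[[0,0,0],[0,0,0],[0,0,0],[0,0,0],[0,0,0],[0,0,0]],"grip":[34,34,34,34,34,34]}' 30
```

```text
time_s: 5.78
ee_pos: [0.5151, 0.1057, 0.0337]
eef_rot: [0.834, 0.552, 0.0, 0.0]
force: [0.4, 0.6, -0.7]
gripper_width: 0.034
gripper_force: 0.0
```

```bash
python3 -m jog '{"dp":[[0,0,0],[0,0,0],[0,0,0],[0,0,0],[0,0,0]],"rotation":[[0,0,0],[0,0,0],[0,0,0],[0,0,0],[0,0,0]],"grip":[0,0,0,0,0]}' 40
python3 -m jog '{"dp":[[0,0,-10],[0,0,-20],[0,0,-35],[0,0,-35],[0,0,-35],[0,0,-25],[0,0,0]],"rotation":[[0,0,0],[0,0,0],[0,0,0],[0,0,0],[0,0,0],[0,0,0],[0,0,0]],"grip":[0,0,0,0,0,0,0]}' 40
```

```text
time_s: 6.2
ee_pos: [0.5155, 0.1058, 0.0343]
eef_rot: [0.834, 0.552, 0.001, 0.0]
force: [-0.7, 0.2, 4.8]
gripper_width: 0.0108
gripper_force: 40.5
time_s: 6.78
ee_pos: [0.5178, 0.1062, 0.1997]
eef_rot: [0.834, 0.552, 0.004, 0.002]
force: [2.6, -0.3, -0.4]
gripper_width: 0.0107
gripper_force: 39.8
```

```bash
python3 -m jog '{"dp":[[-10,3,0],[-20,5,0],[-30,8,0],[-30,8,0],[-30,8,0],[-30,8,0],[-30,8,0],[-30,8,0],[-20,5,0],[-10,2,0],[0,0,0],[0,0,0],[0,0,0]],"rotation":[[0,0,0],[0,0,0],[0,0,0],[0,0,0],[0,0,0],[0,0,0],[0,0,0],[0,0,0],[0,0,0],[0,0,0],[0,0,0],[0,0,0],[0,0,0]],"grip":[0,0,0,0,0,0,0,0,0,0,0,0,0]}' 40
python3 - <<'E'
from h import *
p,R,o=pose();print(p,yaw(R),o["joint_positions"].round(3))
im,k=look("wrist",["canister_seat","collar_narrow_gap","collar_wide_gap","lid_bar"],{"lid_bar":p[2]+.009})
cv2.imwrite("pics/w3.png",im);cv2.imwrite("pics/w3b.png",cv2.resize(im[0:384,100:420],None,fx=1.55,fy=1.55,interpolation=cv2.INTER_CUBIC))
look("top",["canister_seat","collar_narrow_gap","collar_wide_gap","canister"])
E
```

```text
time_s: 7.87
ee_pos: [0.4786, -0.1391, 0.1926]
eef_rot: [0.834, 0.552, -0.0, -0.001]
force: [-0.2, 0.2, 0.0]
gripper_width: 0.0104
gripper_force: 39.8
[ 0.47864534 -0.13914999  0.19258969] -22.96841634662438 [-0.286  0.202  1.937  0.     1.004  0.115]
wrist canister_seat [264.7 121. ] 0.87 -> [ 0.5046 -0.0943  0.086 ]
wrist collar_narrow_gap [306.  104.8] 0.58 -> [ 0.5352 -0.0945  0.094 ]
wrist collar_wide_gap [263.   78.1] 0.81 -> [ 0.5146 -0.0667  0.094 ]
wrist lid_bar [253.4 269.4] 0.74 -> [ 0.4767 -0.1414  0.2016]
wrist lid_bar [264.2 110.2] 0.52 -> [ 0.5075 -0.0796  0.2016]
top canister_seat [292.4 212.9] 0.73 -> [ 0.5036 -0.0954  0.086 ]
top canister_seat [292.7 198.8] 0.34 -> [ 0.546  -0.0966  0.086 ]
top collar_narrow_gap [291.6 201.4] 0.95 -> [ 0.538  -0.0925  0.094 ]
top collar_narrow_gap [288.6 211.5] 0.2 -> [ 0.5078 -0.0833  0.094 ]
top collar_wide_gap [281.5 207.3] 0.86 -> [ 0.5204 -0.0622  0.094 ]
top canister [288.  213.9] 0.65 -> [ 0.5003 -0.089   0.    ]
```

View pics/w3.png

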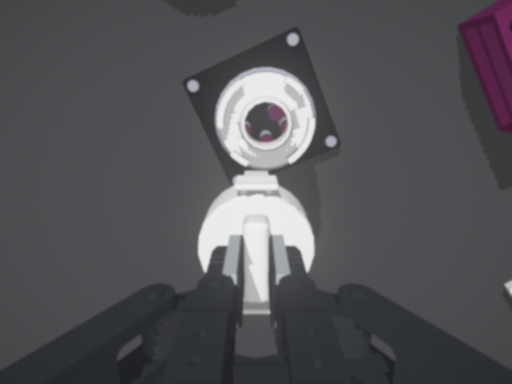

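The wrist view shows the canister with its collar, centred near (265,118), and the lid held level at (256,245). I'll unwrap the collar to find its gaps.

```bash
python3 - <<'E'
from h import *
k=optics.calibration("wrist");im=cv2.imread("pics/w3.png")
g=cv2.cvtColor(im,cv2.COLOR_BGR2GRAY)
c=np.array([.5046,-.0945])
a=np.radians(np.arange(0,360,.5));rows=[]
for r in np.arange(.027,.038,.0002):
    P=np.array([proj(k,np.array([c[0]+r*np.cos(x),c[1]+r*np.sin(x),.094])) for x in a],np.float32)
    rows.append(cv2.remap(g,P[None,:,0],P[None,:,1],cv2.INTER_LINEAR)[0])
U=np.array(rows);U=cv2.resize(U,(720,275))
crop=im[50:185,195:340].copy()
crop=cv2.resize(crop,None,fx=2.3,fy=2.3,interpolation=cv2.INTER_CUBIC)
out=np.zeros((600,720,3),np.uint8);out[:275]=U[...,None];out[285:285+crop.shape[0],:crop.shape[1]]=crop[:315]
crop2=cv2.convertScaleAbs(crop,alpha=3,beta=-480);out[285:285+crop.shape[0],360:360+crop.shape[1]]=crop2
for d in range(0,720,60):cv2.putText(out,str(d//2),(d,12),0,.4,(0,0,255),1);out[:275:6,d]=(0,0,255)
cv2.imwrite("pics/u.png",out)
E
```

```text
(no output)
```

View pics/u.png

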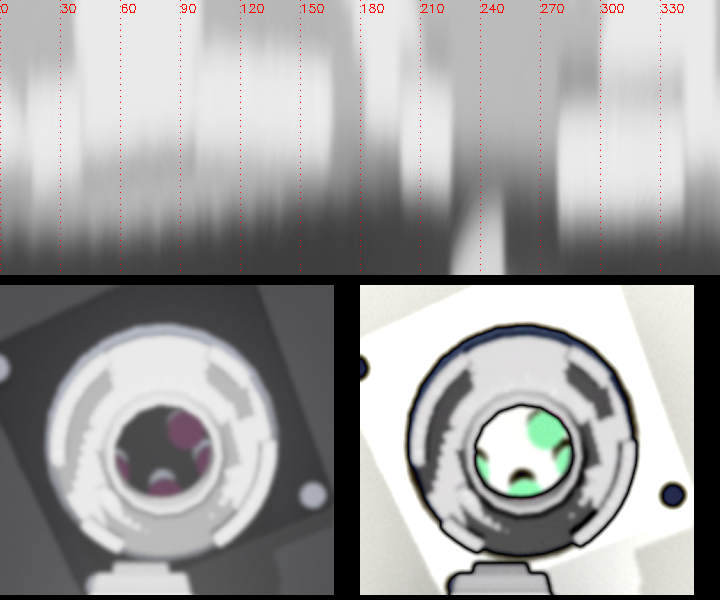

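```bash
python3 - <<'E'
from h import *
p,R,o=pose();k=optics.calibration("wrist")
f=lambda px,z:(R.inv().apply(ray("wrist",px,z,k)-p)*1000).round(1)
print(p,yaw(R))
z=p[2]-.0298
print("bar",f((257,216),z+.039),f((256,313),z+.039),"tab",f((256,176),z+.027),f((256,189),z+.027),"sides",f((198,247),z+.024),f((314,247),z+.024))
c=np.array([.505,-.0957,p[2]]);print("canister in tool",R.inv().apply(c-p)*1000)
E
```

```text
[ 0.47907805 -0.13973269  0.19310693] -22.95442252303439
bar [22.3  0.5 -9.2] [-25.5   0.1  -9.2] tab [36.7  0.1  2.8] [30.6  0.1  2.8] sides [  0.6 -27.8   5.8] [ 0.6 28.   5.8]
canister in tool [5.06555050e+01 6.69663090e+00 5.08022868e-04]
```

```bash
python3 -m jog '{"dp":[[10,1.5,0],[15,2,0],[15,2,0],[10.5,1.2,10],[0,0,15],[0,0,15],[0,0,0],[0,0,0]],"rotation":[[0,0,0],[0,0,0],[0,0,0],[0,0,0],[0,0,-0.03],[0,0,-0.035],[0,0,0],[0,0,0]],"grip":[0,0,0,0,0,0,0,0]}' 40
python3 - <<'E'
from h import *
p,R,o=pose();print(p,yaw(R))
im=optics.snapshot("wrist");s=optics.snapshot("side")
k=optics.calibration("side");print([proj(k,np.array([.505,-.0957,z])) for z in(0,.1)])
a=cv2.resize(im[100:380,120:400],(400,400));b=cv2.resize(s[140:250,247:357],(400,400),interpolation=cv2.INTER_CUBIC)
cv2.imwrite("pics/c4.png",np.hstack([a,b]))
c=np.array([.505,-.0957,p[2]]);print("canister in tool",R.inv().apply(c-p)*1000)
E
```

```text
time_s: 9.03
ee_pos: [0.5043, -0.0955, 0.1521]
eef_rot: [0.816, 0.579, -0.001, -0.001]
force: [-0.5, 0.9, -1.2]
gripper_width: 0.0103
gripper_force: 39.7
[ 0.50429789 -0.09552597  0.15209052] -19.28894936162859
[array([304.60278164, 219.67785779]), array([306.96452338, 184.32188701])]
canister in tool [ 0.06766994  0.72018013 -0.0017003 ]
```

View pics/c4.png

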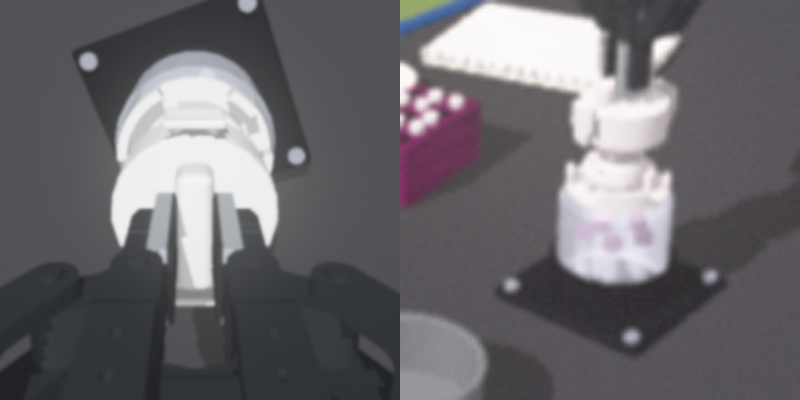

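The lid hangs over the neck with its tab above the wide gap (crop 195,125). I lower it.

```bash
python3 -m jog '{"dp":[[0,0.4,6],[0,0,6],[0,0,6],[0,0,5],[0,0,4],[0,0,3],[0,0,0]],"rotation":[[0,0,0],[0,0,0],[0,0,0],[0,0,0],[0,0,0],[0,0,0],[0,0,0]],"grip":[0,0,0,0,0,0,0]}' 40; python3 -m jog '{"dp":[[0,0,2],[0,0,1.5],[0,0,0]],"rotation":[[0,0,0],[0,0,0],[0,0,0]],"grip":[0,0,0]}' 40
```

```text
time_s: 9.72
ee_pos: [0.5046, -0.0958, 0.1222]
eef_rot: [0.815, 0.579, -0.0, -0.001]
force: [-0.1, 2.5, -2.1]
gripper_width: 0.0106
gripper_force: 39.6
time_s: 9.97
ee_pos: [0.5048, -0.0957, 0.1193]
eef_rot: [0.815, 0.579, -0.0, -0.001]
force: [-1.9, 4.2, -0.0]
gripper_width: 0.0108
gripper_force: 39.9
```

```bash
python3 -m jog '{"dp":[[0,0,1],[0,0,1],[0,0,0]],"rotation":[[0,0,0],[0,0,0],[0,0,0]],"grip":[0,0,0]}' 40; python3 -m jog '{"dp":[[0,0,1],[0,0,1],[0,0,0]],"rotation":[[0,0,0],[0,0,0],[0,0,0]],"grip":[0,0,0]}' 40
```

```text
time_s: 10.22
ee_pos: [0.5049, -0.0956, 0.1175]
eef_rot: [0.815, 0.579, -0.0, -0.001]
force: [-2.5, 6.3, 1.7]
gripper_width: 0.0108
gripper_force: 40.1
time_s: 10.47
ee_pos: [0.505, -0.0956, 0.1163]
eef_rot: [0.815, 0.579, 0.0, -0.001]
force: [-5.3, 6.3, 11.1]
gripper_width: 0.0105
gripper_force: 41.2
```

It is seated: 11 N upward at lid z of about 86 mm. I release, rise, and turn a quarter turn to take the tabs.

```bash
python3 -m jog '{"dp":[[0,0,-0.7],[0,0,0],[0,0,0],[0,0,0],[0,0,0],[0,0,-10],[0,0,-25],[0,0,-30],[0,0,-20],[0,0,0]],"rotation":[[0,0,0],[0,0,0],[0,0,0],[0,0,0],[0,0,0],[0,0,0],[0,0,0],[0,0,0],[0,0,0],[0,0,0]],"grip":[10.5,40,40,40,40,40,40,60,85,85]}' 30
python3 -m jog '{"dp":[[0,0,0],[0,0,0],[0,0,0],[0,0,0],[0,0,0],[0,0,0],[0,0,0],[0,0,0],[0,0,0],[0,0,0],[0,0,0],[0,0,0],[0,0,0],[0,0,0],[0,0,0],[0,0,0]],"rotation":[[0,0,-0.112],[0,0,-0.112],[0,0,-0.112],[0,0,-0.112],[0,0,-0.112],[0,0,-0.112],[0,0,-0.112],[0,0,-0.112],[0,0,-0.112],[0,0,-0.112],[0,0,-0.112],[0,0,-0.112],[0,0,-0.112],[0,0,-0.112],[0,0,0],[0,0,0]],"grip":[85,85,85,85,85,85,85,85,85,85,85,85,85,85,85,85]}' 30
python3 - <<'E'
from h import *
p,R,o=pose();print(p,yaw(R),o["joint_positions"].round(3))
im,k=look("wrist",["lid","lid_bar","canister_seat"],{"lid":.086,"lid_bar":.125})
s=optics.snapshot("side")
a=cv2.resize(im[60:340,116:396],(400,400));b=cv2.resize(s[140:250,247:357],(400,400),interpolation=cv2.INTER_CUBIC)
cv2.imwrite("pics/c5.png",np.hstack([a,b]));cv2.imwrite("pics/w5.png",im)
E
```

```text
time_s: 11.3
ee_pos: [0.5079, -0.0968, 0.2062]
eef_rot: [0.815, 0.579, 0.002, 0.003]
force: [1.0, -0.4, -0.1]
gripper_width: 0.0748
gripper_force: 0.0
time_s: 12.63
ee_pos: [0.5052, -0.0962, 0.2013]
eef_rot: [0.17, 0.985, -0.0, -0.0]
force: [-0.4, -0.4, 0.1]
gripper_width: 0.0849
gripper_force: 0.0
[ 0.50517513 -0.09621971  0.2012922 ] 70.39106892855216 [-0.191  0.215  1.898 -0.     1.029 -1.42 ]
wrist lid [256.7 184.1] 0.91 -> [ 0.5053 -0.0947  0.086 ]
wrist lid [420.2 241.9] 0.7 -> [0.598  0.0166 0.086 ]
wrist lid_bar [252.6 197.7] 0.69 -> [ 0.5031 -0.0969  0.125 ]
wrist lid_bar [440.5 258.6] 0.55 -> [0.5915 0.0144 0.125 ]
```

View pics/c5.png

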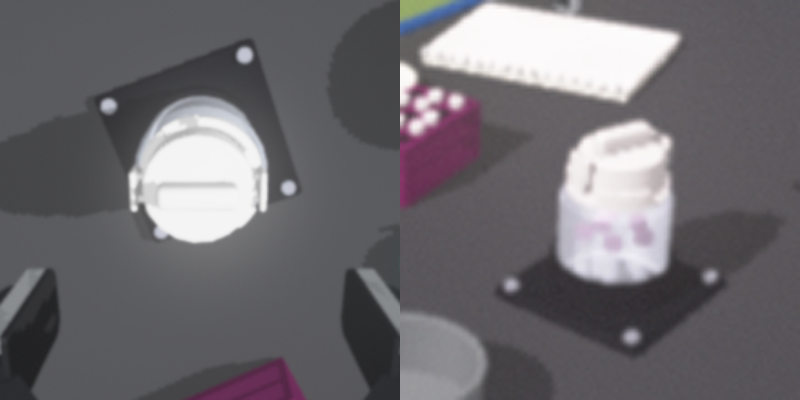

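The lid sits level in the wide gaps, with its tabs in line with the fingers (crop 133 and 264, row 190). I descend and squeeze.

```bash
python3 -m jog '{"dp":[[0.4,0,15],[0,0,25],[0,0,30],[0,0,20],[0,0,10],[0,0,4],[0,0,0],[0,0,0]],"rotation":[[0,0,0],[0,0,0],[0,0,0],[0,0,0],[0,0,0],[0,0,0],[0,0,0],[0,0,0]],"grip":[85,85,85,85,85,85,85,85]}' 30
python3 -m jog '{"dp":[[0,0,0],[0,0,0],[0,0,0],[0,0,0],[0,0,0],[0,0,0]],"rotation":[[0,0,0],[0,0,0],[0,0,0],[0,0,0],[0,0,0],[0,0,0]],"grip":[50,50,50,50,50,50]}' 30
```

```text
time_s: 13.55
ee_pos: [0.5056, -0.0962, 0.0981]
eef_rot: [0.169, 0.986, -0.0, 0.001]
force: [0.4, 0.8, -0.5]
gripper_width: 0.0848
gripper_force: 0.0
time_s: 14.05
ee_pos: [0.5061, -0.0962, 0.099]
eef_rot: [0.169, 0.986, 0.0, 0.001]
force: [-2.0, 1.3, 9.1]
gripper_width: 0.0548
gripper_force: 30.2
```

```bash
python3 -m jog '{"dp":[[0,0,-0.4],[0,0,0],[0,0,0],[0,0,0],[0,0,0],[0,0,0]],"rotation":[[0,0,0.05],[0,0,0.08],[0,0,0.08],[0,0,0.08],[0,0,0.01],[0,0,0]],"grip":[50,50,50,50,50,50]}' 40
```

```text
time_s: 14.55
ee_pos: [0.5059, -0.0962, 0.0991]
eef_rot: [0.315, 0.949, 0.0, 0.001]
force: [-1.8, 0.3, 7.4]
gripper_width: 0.0541
gripper_force: 41.9
```

```bash
python3 - <<'E'
from h import *
p,R,o=pose();print(p,yaw(R),o["force"],o["torque"],o["gripper_width"])
E
```

```text
[ 0.50587272 -0.09618887  0.09908396] 53.32749341295235 [-1.75419361  0.31541146  7.43482638] [ 0.11641319  0.13419105 -0.08497886] 0.054149691590892314
```

```bash
python3 -m jog '{"dp":[[0,0,0],[0,0,0],[0,0,0],[0,0,0],[0,0,0],[0,0,0],[0,0,0],[0,0,0],[0,0,0],[0,0,0],[0,0,0]],"rotation":[[0,0,0.08],[0,0,0.1],[0,0,0.1],[0,0,0.1],[0,0,0.1],[0,0,0.1],[0,0,0.1],[0,0,0.1],[0,0,0.06],[0,0,0],[0,0,0]],"grip":[50,50,50,50,50,50,50,50,50,50,50]}' 40
python3 - <<'E'
from h import *
p,R,o=pose();print(yaw(R),o["force"],o["torque"])
E
python3 -m jog '{"dp":[[0,0,0],[0,0,0],[0,0,0],[0,0,0]],"rotation":[[0,0,0.03],[0,0,0.03],[0,0,0.01],[0,0,0]],"grip":[50,50,50,50]}' 40
python3 - <<'E'
from h import *
p,R,o=pose();print(yaw(R),o["force"],o["torque"])
E
```

```text
time_s: 15.47
ee_pos: [0.5055, -0.0964, 0.099]
eef_rot: [0.674, 0.739, 0.0, 0.001]
force: [-2.8, -1.7, 7.8]
gripper_width: 0.0546
gripper_force: 42.1
5.247087784092346 [-2.81411036 -1.73539432  7.83701814] [-0.24419629  0.37150841 -0.08998525]
time_s: 15.8
ee_pos: [0.505, -0.0963, 0.0991]
eef_rot: [0.699, 0.715, -0.0, 0.0]
force: [-5.0, -0.6, 10.8]
gripper_width: 0.0542
gripper_force: 42.2
1.2667816532003748 [-5.03200295 -0.60440435 10.84646806] [-0.07448428  0.73937177  0.37450302]
```

```bash
python3 -m jog '{"dp":[[0,0,0],[0,0,0],[0,0,0]],"rotation":[[0,0,0.02],[0,0,0.015],[0,0,0]],"grip":[50,50,50]}' 40
python3 - <<'E'
from h import *
p,R,o=pose();print(yaw(R),o["force"],o["torque"])
E
```

```text
time_s: 16.05
ee_pos: [0.5049, -0.0962, 0.0991]
eef_rot: [0.711, 0.703, -0.0, 0.0]
force: [-5.1, -0.4, 11.6]
gripper_width: 0.0542
gripper_force: 42.3
-0.6821193489052847 [-5.07638946 -0.37599391 11.60478641] [0.0348972  0.72156097 0.88125547]
```

The torque rises to 0.9 N m, so this is the stop. I release and rise.

```bash
python3 -m jog '{"dp":[[0,0,0],[0,0,0],[0,0,0],[0,0,0],[0,0,0],[0,0,0],[0,0,-15],[0,0,-30],[0,0,-35],[0,0,-25],[0,0,0],[0,0,0]],"rotation":[[0,0,-0.01],[0,0,0],[0,0,0],[0,0,0],[0,0,0],[0,0,0],[0,0,0],[0,0,0],[0,0,0],[0,0,0],[0,0,0],[0,0,0]],"grip":[85,85,85,85,85,85,85,85,85,85,85,85]}' 30
python3 - <<'E'
from h import *
p,R,o=pose();print(p,yaw(R))
im,k=look("wrist",["lid","lid_bar"],{"lid":.086,"lid_bar":.125})
s=optics.snapshot("side")
a=cv2.resize(im[100:280,166:346],(400,400),interpolation=cv2.INTER_CUBIC);b=cv2.resize(s[140:250,247:357],(400,400),interpolation=cv2.INTER_CUBIC)
cv2.imwrite("pics/c6.png",np.hstack([a,b]))
E
```

```text
time_s: 17.05
ee_pos: [0.5059, -0.0962, 0.2041]
eef_rot: [0.708, 0.706, 0.001, 0.001]
force: [0.3, 0.2, -0.7]
gripper_width: 0.0852
gripper_force: 0.0
[ 0.50594257 -0.09624823  0.20412361] -0.174014423033583
wrist lid [255.8 181.8] 0.78 -> [ 0.5053 -0.0933  0.086 ]
wrist lid [413.9   8.3] 0.67 -> [0.6144 0.03   0.086 ]
wrist lid_bar [251.7 198.9] 0.62 -> [ 0.5025 -0.0947  0.125 ]
```

View pics/c6.png

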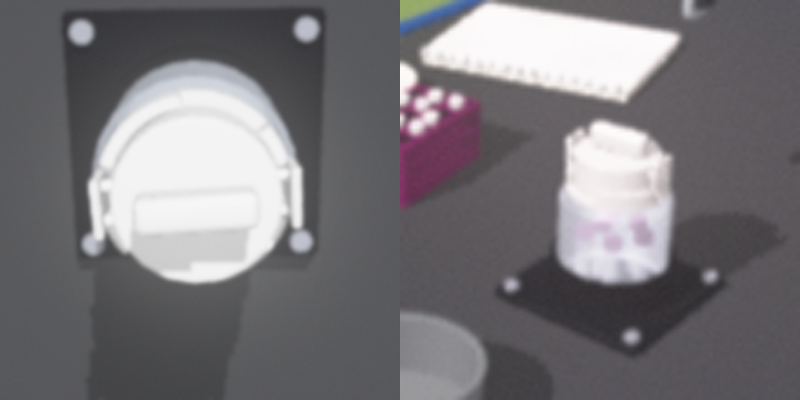

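The tabs look sprung out: (97,207) and (297,197) are about 90 px apart, as at rest. The lid looks 2–3° short of the locked angle, though. I'll measure that before deciding.

```bash
python3 - <<'E'
from h import *
p,R,o=pose();print(p,yaw(R));im=optics.snapshot("wrist");k=optics.calibration("wrist")
cv2.imwrite("pics/w7.png",im)
f=lambda c,z:ray("wrist",(166+c[0]*.45,100+c[1]*.45),z,k)
def ln(a,b,z,n):
    A,B=f(a,z),f(b,z);d=B-A;print(n,A[:2].round(4),B[:2].round(4),"mid",((A+B)/2)[:2].round(4),"yaw",np.degrees(np.arctan2(d[1],d[0])).round(2),"len",np.linalg.norm(d).round(4))
ln((97,178),(297,165),.113,"tabs far"); ln((99,240),(298,228),.113,"tabs near")
ln((135,195),(256,188),.125,"bar far edge");ln((81,31),(307,28),.012,"bolts far");ln((92,244),(301,241),.012,"bolts near")
c=np.array([.505,-.0957])
for q in((183,97),(262,130)):
    d=f(q,.094)[:2]-c;print("seam",np.degrees(np.arctan2(d[1],d[0])),np.linalg.norm(d))
# overlay model at psi=.75 and lid=3
s=cv2.resize(im[100:280,166:346],(600,600),interpolation=cv2.INTER_CUBIC)
def pl(P,col):
    q=[((proj(k,np.array(x))-[166,100])*600/180).astype(int) for x in P];cv2.polylines(s,[np.array(q)],False,col,1)
psi=.75
for a0,a1 in((18,42),(98,162),(198,222),(278,342)):
    A=np.radians(np.linspace(a0+psi,a1+psi,30))
    pl([[*(c+r*np.array([np.cos(t),np.sin(t)])),.094] for r,AA in((.030,A),(.034,A[::-1])) for t in AA],(0,0,255))
for yawl,col in((.75,(0,200,0)),):
    t=np.radians(yawl);x=np.array([np.cos(t),np.sin(t)]);y=np.array([-x[1],x[0]])
    pl([[*(c+u*x+v*y),.125] for u,v in((-.02,-.006),(.02,-.006),(.02,.006),(-.02,.006),(-.02,-.006))],col)
    for sg in(1,-1):pl([[*(c+sg*.034*x+v*y),z] for v,z in((-.01,.113),(.01,.113),(.01,.095),(-.01,.095),(-.01,.113))],col)
cv2.imwrite("pics/ov.png",s)
E
```

```text
[ 0.50399385 -0.09586932  0.20129433] -0.17615922345982185
tabs far [ 0.4717 -0.084 ] [ 0.5349 -0.0799] mid [ 0.5033 -0.082 ] yaw 3.7 len 0.0634
tabs near [ 0.4715 -0.1049] [ 0.536  -0.1009] mid [ 0.5037 -0.1029] yaw 3.53 len 0.0646
bar far edge [ 0.4847 -0.0862] [ 0.5213 -0.084 ] mid [ 0.503  -0.0851] yaw 3.31 len 0.0366
bolts far [ 0.453  -0.0455] [ 0.5502 -0.0445] mid [ 0.5016 -0.045 ] yaw 0.58 len 0.0972
bolts near [ 0.4535 -0.1429] [ 0.5511 -0.1417] mid [ 0.5023 -0.1423] yaw 0.75 len 0.0976
seam 100.35078819115682 0.034969319358294275
seam 48.932843794450946 0.03075928281999449
```

View pics/ov.png

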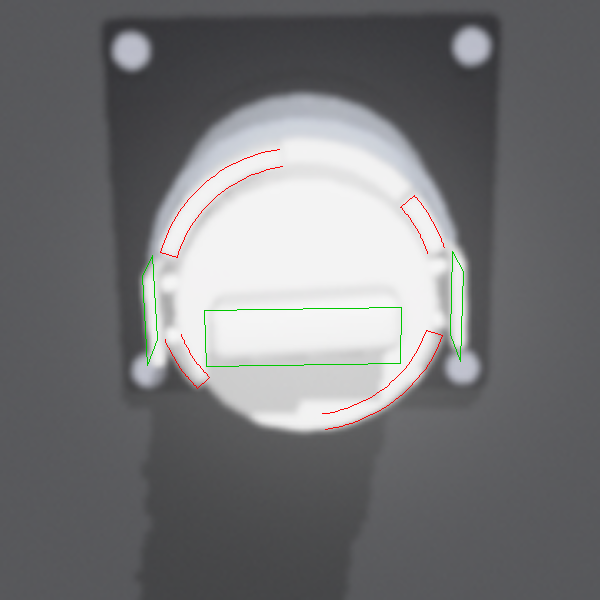

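The overlay confirms it: the lid's yaw is about 3.5° and the canister's about 0.7°, and my grip was about 2 mm off the axis. I'll take the tabs again, better centred, and finish the turn.

```bash
python3 -m jog '{"dp":[[1.9,-1.8,0],[0,0,15],[0,0,25],[0,0,30],[0,0,20],[0,0,10],[0,0,4],[0,0,0],[0,0,0]],"rotation":[[0,0,-0.06],[0,0,0],[0,0,0],[0,0,0],[0,0,0],[0,0,0],[0,0,0],[0,0,0],[0,0,0]],"grip":[85,85,85,85,85,85,85,85,85]}' 60
python3 -m jog '{"dp":[[0,0,0],[0,0,0],[0,0,0],[0,0,0],[0,0,0],[0,0,-0.5]],"rotation":[[0,0,0],[0,0,0],[0,0,0],[0,0,0],[0,0,0],[0,0,0]],"grip":[50,50,50,50,50,50]}' 60
python3 - <<'E'
from h import *
p,R,o=pose();print(yaw(R),o["force"],o["torque"])
E
python3 -m jog '{"dp":[[0,0,0],[0,0,0],[0,0,0],[0,0,0]],"rotation":[[0,0,0.02],[0,0,0.02],[0,0,0.02],[0,0,0]],"grip":[50,50,50,50]}' 60
python3 - <<'E'
from h import *
p,R,o=pose();print(yaw(R),o["force"],o["torque"])
E
```

```text
time_s: 18.05
ee_pos: [0.5037, -0.0943, 0.0992]
eef_rot: [0.687, 0.727, 0.0, 0.0]
force: [-0.0, 0.1, -0.4]
gripper_width: 0.0849
gripper_force: 0.0
time_s: 18.55
ee_pos: [0.5043, -0.0944, 0.1008]
eef_rot: [0.687, 0.727, 0.001, 0.001]
force: [0.8, -0.2, 0.2]
gripper_width: 0.0532
gripper_force: 62.6
3.2725160234442736 [ 0.77828419 -0.23990202  0.24205865] [-0.08232088 -0.16177298  0.01030361]
time_s: 18.88
ee_pos: [0.5046, -0.0945, 0.1007]
eef_rot: [0.708, 0.706, 0.001, 0.002]
force: [-0.4, 0.1, 8.7]
gripper_width: 0.0534
gripper_force: 63.3
-0.20071494701662537 [-0.41283615  0.05119367  8.72338704] [0.0120262  0.05662908 0.4915099 ]
```

```bash
python3 -m jog '{"dp":[[0,0,0],[0,0,0],[0,0,0]],"rotation":[[0,0,0.02],[0,0,0.015],[0,0,0]],"grip":[50,50,50]}' 60
python3 - <<'E'
from h import *
p,R,o=pose();print(yaw(R),o["force"],o["torque"])
E
python3 -m jog '{"dp":[[0,0,0],[0,0,0],[0,0,0]],"rotation":[[0,0,0.02],[0,0,0.015],[0,0,0]],"grip":[50,50,50]}' 60
python3 - <<'E'
from h import *
p,R,o=pose();print(yaw(R),o["force"],o["torque"])
im=optics.snapshot("wrist");cv2.imwrite("pics/w8.png",im)
E
```

```text
time_s: 19.13
ee_pos: [0.5047, -0.0945, 0.1008]
eef_rot: [0.72, 0.694, 0.001, 0.002]
force: [-0.2, 0.3, 8.7]
gripper_width: 0.0537
gripper_force: 63.2
-2.108472759633046 [-0.16444753  0.3354931   8.66558632] [ 0.04686588 -0.00977096  1.15725341]
time_s: 19.38
ee_pos: [0.5048, -0.0945, 0.1007]
eef_rot: [0.731, 0.682, 0.001, 0.002]
force: [1.1, 0.5, 8.4]
gripper_width: 0.0535
gripper_force: 63.1
-4.020619740869123 [1.14050704 0.45670854 8.41059755] [ 0.08963823 -0.13937041  1.85451466]
```

```bash
python3 -m jog '{"dp":[[0,0,0],[0,0,0],[0,0,0],[0,0,0],[0,0,0],[0,0,0],[0,0,0],[0,0,0],[0,0,0],[0,0,-15],[0,0,-30],[0,0,-35],[0,0,-25],[0,0,0],[0,0,0]],"rotation":[[0,0,-0.03],[0,0,-0.03],[0,0,0],[0,0,0],[0,0,0],[0,0,0],[0,0,0],[0,0,0],[0,0,0],[0,0,0],[0,0,0],[0,0,0],[0,0,0],[0,0,0],[0,0,0]],"grip":[50,50,50,85,85,85,85,85,85,85,85,85,85,85,85]}' 60
python3 - <<'E'
from h import *
p,R,o=pose();print(p,yaw(R));im=optics.snapshot("wrist");s=optics.snapshot("side")
cv2.imwrite("pics/w9.png",im)
a=cv2.resize(im[100:280,166:346],(600,600),interpolation=cv2.INTER_CUBIC)
b=cv2.resize(s[160:220,287:327],(200,300),interpolation=cv2.INTER_CUBIC)
out=np.zeros((600,800,3),np.uint8);out[:,:600]=a;out[:300,600:]=b;cv2.imwrite("pics/c9.png",out)
E
```

```text
time_s: 20.68
ee_pos: [0.504, -0.0943, 0.2056]
eef_rot: [0.712, 0.702, 0.001, 0.001]
force: [-0.8, -0.4, -1.2]
gripper_width: 0.0848
gripper_force: 0.0
[ 0.50404059 -0.09431044  0.20556564] -0.7508453958422094
```

View pics/c9.png

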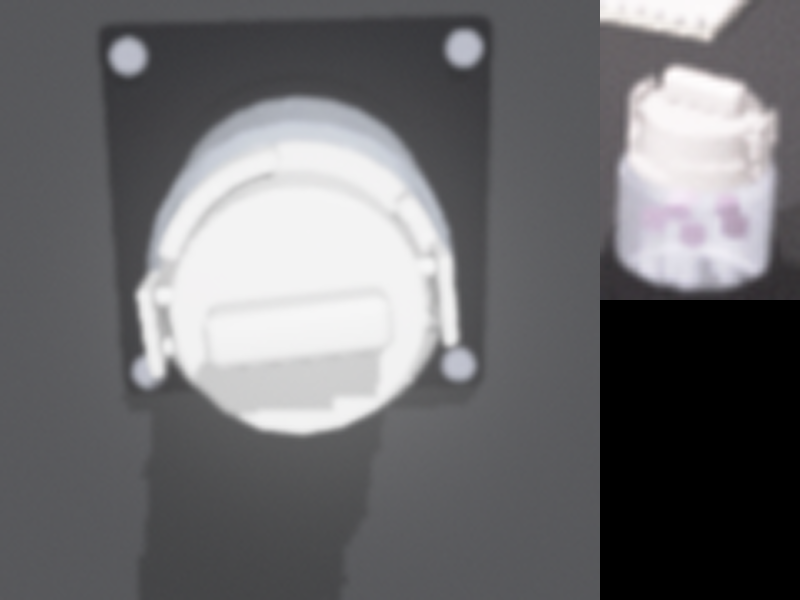

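The bar now lies from (207,337) to (390,317), so the lid reads about 5.5° with the canister at 0.75°. It went backwards when I backed the tool off. I've also used up my picture views, so from here I measure numerically.

```bash
cat > ang.py <<'E'
from h import *
def lines(im,k,box,z,minlen=14):
    g=cv2.createCLAHE(4,(8,8)).apply(cv2.cvtColor(im,cv2.COLOR_BGR2GRAY))
    L=cv2.createLineSegmentDetector().detect(g)[0][:,0];out=[]
    for a,b,c,d in L:
        if np.hypot(c-a,d-b)<minlen or not(box[0]<(a+c)/2<box[2] and box[1]<(b+d)/2<box[3]):continue
        A,B=ray("",(a,b),z,k),ray("",(c,d),z,k);w=np.degrees(np.arctan2((B-A)[1],(B-A)[0]));w=(w+90)%180-90
        out.append((w,np.linalg.norm(B-A)*1000,((A+B)/2)[:2],(a,b,c,d)))
    return sorted(out,key=lambda q:-q[1])
E
python3 - <<'E'
from ang import *
k=optics.calibration("wrist");Rt=np.array(k["R"]);p,R,o=pose();y0=yaw(R)
# world yaw relative: valid up to tool yaw difference
for n,y in(("w5",70.39),("w7",-.18),("w8",-4.02),("w9",-.75)):
    im=cv2.imread(f"pics/{n}.png");print(n,"tool yaw",y)
    for w,l,m,px in lines(im,k,(170,140,345,270),.125)[:9]:
        print("   yaw %.1f len %.0f px %s"%(w-y0+y,l,np.round(px)))
E
```

```text
w5 tool yaw 70.39
   yaw 71.0 len 41 px [218. 187. 278. 186.]
   yaw 70.4 len 38 px [282. 192. 226. 192.]
   yaw 1.2 len 36 px [203. 181. 181. 130.]
   yaw 134.5 len 32 px [226. 138. 206. 181.]
   yaw 6.9 len 30 px [304. 177. 285. 138.]
   yaw 93.1 len 23 px [254. 231. 285. 219.]
   yaw 71.2 len 22 px [278. 207. 246. 208.]
   yaw 70.4 len 22 px [246. 204. 278. 204.]
   yaw 159.9 len 20 px [302. 207. 304. 178.]
w7 tool yaw -0.18
   yaw 90.4 len 75 px [202. 218. 196. 107.]
   yaw -89.4 len 73 px [316. 106. 312. 214.]
   yaw 4.1 len 36 px [283. 188. 231. 192.]
   yaw 3.3 len 36 px [231. 187. 283. 184.]
   yaw 4.2 len 36 px [232. 206. 283. 202.]
   yaw 64.3 len 34 px [228. 136. 207. 182.]
   yaw 78.9 len 30 px [281. 226. 273. 263.]
   yaw 0.6 len 21 px [242. 228. 272. 228.]
   yaw -87.0 len 20 px [306. 204. 306. 176.]
w8 tool yaw -4.02
   yaw -89.2 len 89 px [333. 108. 335. 237.]
   yaw -89.7 len 78 px [181. 234. 164. 123.]
   yaw -2.2 len 63 px [212. 255. 299. 253.]
   yaw -2.6 len 62 px [298. 266. 213. 268.]
   yaw -64.6 len 37 px [355. 279. 333. 239.]
   yaw 62.7 len 36 px [173. 281. 190. 240.]
   yaw -92.4 len 36 px [198. 243. 202. 287.]
   yaw 85.5 len 35 px [310. 286. 312. 243.]
   yaw 86.5 len 33 px [318. 284. 320. 244.]
w9 tool yaw -0.75
   yaw -89.6 len 75 px [202. 219. 195. 109.]
   yaw -89.3 len 73 px [313. 106. 311. 213.]
   yaw 6.6 len 35 px [279. 189. 228. 195.]
   yaw 5.8 len 35 px [228. 190. 279. 184.]
   yaw 6.5 len 34 px [232. 208. 281. 202.]
   yaw -62.2 len 27 px [299. 169. 280. 133.]
   yaw -84.7 len 25 px [304. 202. 301. 166.]
   yaw 65.3 len 23 px [219. 155. 206. 187.]
   yaw 89.9 len 19 px [207. 187. 208. 213.]
```

Held at the stop the lid reached about −2.3°, but it swings back a few degrees when the full squeeze is let go. The feet are in the narrow gaps with some play. I'll bring the lid true with a light touch on the tabs, not pressing them in past the lock.

```bash
python3 -m jog '{"dp":[[0,0,0],[0,0,15],[0,0,25],[0,0,30],[0,0,20],[0,0,10],[0,0,4],[0,0,0],[0,0,0]],"rotation":[[0,0,-0.11],[0,0,0],[0,0,0],[0,0,0],[0,0,0],[0,0,0],[0,0,0],[0,0,0],[0,0,0]],"grip":[85,85,85,85,85,85,85,85,85]}' 20
python3 -m jog '{"dp":[[0,0,0],[0,0,0],[0,0,0],[0,0,0]],"rotation":[[0,0,0],[0,0,0],[0,0,0],[0,0,0]],"grip":[68,66,65.5,65.5]}' 20
python3 - <<'E'
from h import *
p,R,o=pose();print(p,yaw(R),o["force"],o["torque"])
E
python3 -m jog '{"dp":[[0,0,0],[0,0,0],[0,0,0],[0,0,0],[0,0,0]],"rotation":[[0,0,0.03],[0,0,0.03],[0,0,0.03],[0,0,0.02],[0,0,0]],"grip":[65.5,65.5,65.5,65.5,65.5]}' 20
python3 - <<'E'
from ang import *
p,R,o=pose();print(p,yaw(R),o["force"],o["torque"])
im=optics.snapshot("wrist");k=optics.calibration("wrist")
for w,l,m,px in lines(im,k,(170,140,345,290),.125)[:10]:
    if abs(w)<20:print("   yaw %.1f len %.0f px %s"%(w,l,np.round(px)))
E
```

```text
time_s: 21.53
ee_pos: [0.5035, -0.0942, 0.1005]
eef_rot: [0.672, 0.741, 0.0, 0.0]
force: [-0.3, -0.7, -0.3]
gripper_width: 0.085
gripper_force: 0.0
time_s: 21.87
ee_pos: [0.504, -0.0943, 0.1013]
eef_rot: [0.672, 0.741, 0.001, 0.001]
force: [-0.3, -0.9, 5.9]
gripper_width: 0.0656
gripper_force: 4.1
[ 0.50402857 -0.09434375  0.10126115] 5.557971647575059 [-0.29752851 -0.90401469  5.94100721] [ 0.04162137 -0.04747497  0.02453752]
time_s: 22.28
ee_pos: [0.5037, -0.0942, 0.1007]
eef_rot: [0.712, 0.702, 0.0, 0.001]
force: [0.9, -0.4, 3.2]
gripper_width: 0.0656
gripper_force: 4.2
[ 0.50366532 -0.09423325  0.10068175] -0.7756452773384094 [ 0.92054782 -0.37848439  3.22025934] [-0.00241855 -0.18866288  0.12684925]
   yaw 1.7 len 33 px [299. 267. 214. 271.]
   yaw 1.9 len 33 px [213. 258. 298. 255.]
   yaw 15.6 len 13 px [253. 163. 218. 173.]
   yaw -4.6 len 13 px [282. 207. 247. 205.]
```

```bash
python3 -m jog '{"dp":[[0,0,0],[0,0,0],[0,0,0]],"rotation":[[0,0,0.02],[0,0,0.015],[0,0,0]],"grip":[65.5,65.5,65.5]}' 20
cat > chk.py <<'E'
from ang import *
p,R,o=pose();print(p,yaw(R),o["force"].round(1),o["torque"].round(2))
im=optics.snapshot("wrist");k=optics.calibration("wrist")
for z,b in((.125,(170,140,345,290)),):
  for w,l,m,px in lines(im,k,b,z)[:14]:
    if abs(w)<12:print("   yaw %.1f len %.0f px %s"%(w,l,np.round(px)))
E
python3 chk.py
python3 -m jog '{"dp":[[0,0,0],[0,0,0],[0,0,0],[0,0,0],[0,0,-10],[0,0,-25],[0,0,-35],[0,0,-25],[0,0,0],[0,0,0]],"rotation":[[0,0,0],[0,0,0],[0,0,0],[0,0,0],[0,0,0],[0,0,0],[0,0,0],[0,0,0],[0,0,0],[0,0,0]],"grip":[70,76,85,85,85,85,85,85,85,85]}' 20
python3 chk.py
```

```text
time_s: 22.58
ee_pos: [0.5033, -0.0941, 0.1003]
eef_rot: [0.724, 0.69, 0.0, 0.0]
force: [0.7, -0.8, 2.8]
gripper_width: 0.0656
gripper_force: 4.3
[ 0.50334247 -0.09414208  0.10027168] -2.814072210536694 [ 0.7 -0.8  2.8] [ 0.03 -0.24  0.14]
   yaw 1.9 len 34 px [212. 260. 299. 254.]
   yaw 1.1 len 33 px [300. 267. 214. 272.]
   yaw -4.9 len 15 px [282. 150. 238. 149.]
time_s: 23.47
ee_pos: [0.504, -0.0944, 0.1972]
eef_rot: [0.724, 0.69, 0.001, 0.001]
force: [-0.4, -0.2, 0.1]
gripper_width: 0.0848
gripper_force: 0.0
[ 0.50401914 -0.09436227  0.1971594 ] -2.7520641510323993 [-0.4 -0.2  0.1] [ 0.01  0.06 -0.05]
   yaw 5.4 len 37 px [227. 214. 282. 207.]
   yaw 5.4 len 37 px [282. 192. 227. 200.]
   yaw 5.4 len 36 px [226. 195. 279. 188.]
   yaw -0.4 len 24 px [273. 226. 238. 228.]
   yaw -10.0 len 17 px [246. 152. 273. 156.]
```

```bash
cat > chk2.py <<'E'
import sys
from ang import *
p,R,o=pose();print("tool",p.round(4),round(yaw(R),2),"F",o["force"].round(1),"Tz",o["torque"][2].round(2),"w",round(o["gripper_width"]*1000,1))
im=optics.snapshot("wrist");k=optics.calibration("wrist")
c=np.array([.5035,-.094]);t=np.radians(4);x=np.array([np.cos(t),np.sin(t)]);y=np.array([-x[1],x[0]])
if len(sys.argv)>1:print("bar corners expected",[proj(k,np.array([*(c+u*x+v*y),.125])).round().tolist() for u,v in((-.02,.006),(.02,.006),(-.02,-.006),(.02,-.006))],"far tab-ends",[proj(k,np.array([*(c+u*x+v*y),.113])).round().tolist() for u,v in((-.032,.01),(.032,.01))])
for w,l,m,px in lines(im,k,(170,110,345,380),.125,10)[:40]:
    if abs(w)<12 and l>9:print("   yaw %.1f len %.0f px %s"%(w,l,np.round(px)))
cv2.imwrite(f"pics/x{o['time_s']:.2f}.png",im)
E
python3 -m jog '{"dp":[[0,0,0],[0,0,15],[0,0,25],[0,0,30],[0,0,20],[0,0,4],[0,0,2],[0,0,0],[0,0,0],[0,0,0]],"rotation":[[0,0,-0.12],[0,0,-0.02],[0,0,0],[0,0,0],[0,0,0],[0,0,0],[0,0,0],[0,0,0],[0,0,0],[0,0,0]],"grip":[85,85,85,85,85,85,85,85,75,73]}' 20
python3 chk2.py v
python3 -m jog '{"dp":[[0,0,0],[0,0,0],[0,0,0],[0,0,0],[0,0,0],[0,0,0]],"rotation":[[0,0,0],[0,0,0],[0,0,0.03],[0,0,0.03],[0,0,0.03],[0,0,0]],"grip":[65,65,65,65,65,65]}' 20
python3 chk2.py
python3 -m jog '{"dp":[[0,0,0],[0,0,0]],"rotation":[[0,0,0],[0,0,0]],"grip":[68,68]}' 20
python3 chk2.py
python3 -m jog '{"dp":[[0,0,0],[0,0,0]],"rotation":[[0,0,0],[0,0,0]],"grip":[73,73]}' 20
python3 chk2.py
```

```text
time_s: 24.35
ee_pos: [0.5039, -0.0943, 0.1003]
eef_rot: [0.674, 0.739, 0.001, 0.001]
force: [0.1, 0.1, 1.7]
gripper_width: 0.0728
gripper_force: 0.0
tool [ 0.5039 -0.0943  0.1003] 5.27 F [0.1 0.1 1.7] Tz -0.02 w 72.8
bar corners expected [[203.0, 267.0], [305.0, 269.0], [204.0, 294.0], [303.0, 296.0]] far tab-ends [[178.0, 244.0], [330.0, 247.0]]
   yaw 0.6 len 56 px [182. 106. 344. 120.]
   yaw 5.3 len 36 px [211. 294. 299. 294.]
   yaw 4.7 len 33 px [212. 257. 298. 258.]
   yaw 5.0 len 33 px [298. 270. 213. 270.]
   yaw -0.2 len 24 px [278. 313. 219. 308.]
   yaw 5.3 len 23 px [194. 361. 248. 361.]
   yaw 10.1 len 19 px [270. 354. 316. 350.]
   yaw -0.4 len 15 px [280. 209. 240. 205.]
   yaw -10.1 len 13 px [218. 350. 248. 357.]
   yaw -8.9 len 11 px [287. 154. 257. 147.]
   yaw 5.4 len 11 px [289. 361. 314. 361.]
   yaw 4.2 len 10 px [251. 361. 274. 361.]
time_s: 24.9
ee_pos: [0.5038, -0.0943, 0.0998]
eef_rot: [0.707, 0.707, 0.0, 0.001]
force: [0.4, 0.3, 3.3]
gripper_width: 0.0647
gripper_force: 4.4
tool [ 0.5038 -0.0943  0.0998] 0.06 F [0.4 0.3 3.3] Tz 0.14 w 64.7
   yaw 0.7 len
[... 1536 characters left out ...]
0729
gripper_force: 0.0
tool [ 0.5026 -0.0941  0.0989] 0.12 F [ 0.1  0.4 -0.3] Tz 0.0 w 72.9
   yaw 0.6 len 56 px [174. 114. 339. 113.]
   yaw 4.0 len 36 px [216. 299. 306. 294.]
   yaw 3.9 len 34 px [214. 262. 302. 257.]
   yaw 3.3 len 33 px [301. 270. 215. 274.]
   yaw 0.1 len 25 px [289. 314. 228. 314.]
   yaw -0.0 len 20 px [269. 361. 316. 361.]
   yaw -1.9 len 19 px [194. 351. 239. 353.]
   yaw 1.3 len 15 px [282. 352. 317. 351.]
   yaw 0.1 len 14 px [204. 361. 238. 361.]
   yaw -10.1 len 13 px [288. 182. 251. 176.]
   yaw 9.7 len 13 px [262. 165. 226. 171.]
   yaw -0.1 len 10 px [273. 149. 243. 149.]
   yaw -1.0 len 10 px [268. 208. 241. 208.]
   yaw 7.9 len 10 px [276. 280. 301. 277.]
```

```bash
sed -i 's/if abs(w)<12 and l>9/if abs(w)<20 and l>30/' chk2.py
python3 -m jog '{"dp":[[0,0,0],[0,0,0],[0,0,0],[0,0,0],[0,0,0],[0,0,0],[0,0,0]],"rotation":[[0,0,-0.07],[0,0,0],[0,0,0],[0,0,0],[0,0,-0.03],[0,0,-0.03],[0,0,0]],"grip":[73,65,65,65,65,65,65]}' 20
python3 chk2.py
python3 -m jog '{"dp":[[0,0,0],[0,0,0],[0,0,0]],"rotation":[[0,0,-0.03],[0,0,-0.03],[0,0,0]],"grip":[65,65,65]}' 20
python3 chk2.py
python3 -m jog '{"dp":[[0,0,0],[0,0,0],[0,0,0]],"rotation":[[0,0,-0.03],[0,0,-0.03],[0,0,0]],"grip":[65,65,65]}' 20
python3 chk2.py
```

```text
time_s: 25.97
ee_pos: [0.503, -0.094, 0.0992]
eef_rot: [0.659, 0.752, 0.0, -0.0]
force: [-1.2, 1.6, 2.6]
gripper_width: 0.0648
gripper_force: 4.8
tool [ 0.503  -0.094   0.0992] 7.54 F [-1.2  1.6  2.6] Tz -0.17 w 64.8
   yaw 0.5 len 55 px [187. 104. 348. 125.]
   yaw 7.2 len 35 px [212. 296. 301. 296.]
   yaw 7.2 len 34 px [301. 271. 213. 271.]
   yaw 7.3 len 33 px [213. 259. 299. 259.]
time_s: 26.27
ee_pos: [0.5026, -0.0941, 0.099]
eef_rot: [0.636, 0.771, -0.0, -0.0]
force: [-0.3, 1.6, 1.2]
gripper_width: 0.0649
gripper_force: 5.6
tool [ 0.5026 -0.0941  0.099 ] 10.96 F [-0.3  1.6  1.2] Tz -0.28 w 64.9
   yaw 0.5 len 55 px [192. 100. 353. 130.]
   yaw 7.6 len 35 px [212. 293. 301. 298.]
   yaw 8.1 len 34 px [303. 273. 214. 269.]
   yaw 7.2 len 32 px [213. 256. 297. 261.]
time_s: 26.57
ee_pos: [0.5021, -0.0939, 0.0988]
eef_rot: [0.613, 0.79, -0.0, -0.001]
force: [-3.0, 1.0, 1.4]
gripper_width: 0.0655
gripper_force: 4.1
tool [ 0.5021 -0.0939  0.0988] 14.4 F [-3.   1.   1.4] Tz -0.18 w 65.5
   yaw 0.4 len 55 px [199.  97. 355. 136.]
   yaw 9.2 len 35 px [306. 275. 216. 268.]
   yaw 8.7 len 35 px [212. 292. 299. 300.]
   yaw 8.3 len 33 px [216. 255. 301. 263.]
```

The lid is blocked the other way at about 8°, which is ψ+7.2° for ψ≈0.6°, so it is locked and only sitting inside its play. The early "stop" fits a lid pushed about 1 mm off in x. I now bring it true from a better centre, x≈0.502.

```bash

python3 -m jog '{"dp":[[0,0,0],[0,0,0],[0,0,0],[0,0,0],[0,0,0],[0,0,0],[0,0,0],[0,0,0]],"rotation":[[0,0,0.0],[0,0,0.06],[0,0,0.05],[0,0,0],[0,0,0],[0,0,0.03],[0,0,0.03],[0,0,0]],"grip":[73,73,73,65,65,65,65,65]}' 20
python3 chk2.py
python3 -m jog '{"dp":[[0,0,0],[0,0,0],[0,0,0]],"rotation":[[0,0,0.03],[0,0,0.03],[0,0,0]],"grip":[65,65,65]}' 20
python3 chk2.py
```

```text
time_s: 27.28
ee_pos: [0.5036, -0.0943, 0.0992]
eef_rot: [0.678, 0.735, 0.0, 0.0]
force: [0.2, 0.4, -1.7]
gripper_width: 0.0651
gripper_force: 4.4
tool [ 0.5036 -0.0943  0.0992] 4.69 F [ 0.2  0.4 -1.7] Tz -0.0 w 65.1
   yaw 0.6 len 55 px [180. 107. 344. 119.]
   yaw 4.8 len 40 px [204. 361. 299. 361.]
   yaw 3.5 len 36 px [211. 295. 301. 297.]
   yaw 3.7 len 35 px [303. 272. 213. 270.]
   yaw 2.8 len 33 px [213. 258. 298. 260.]
time_s: 27.58
ee_pos: [0.5035, -0.0942, 0.0993]
eef_rot: [0.699, 0.715, 0.0, 0.0]
force: [0.5, 0.1, -0.7]
gripper_width: 0.0648
gripper_force: 4.3
tool [ 0.5035 -0.0942  0.0993] 1.3 F [ 0.5  0.1 -0.7] Tz 0.23 w 64.8
   yaw 0.7 len 56 px [174. 112. 339. 114.]
   yaw 1.3 len 39 px [203. 296. 302. 296.]
   yaw 1.8 len 34 px [299. 271. 213. 271.]
   yaw 1.4 len 33 px [212. 259. 298. 259.]
```

```bash

python3 -m jog '{"dp":[[0,-1.2,0],[0,0,0],[0,0,0]],"rotation":[[0,0,0],[0,0,0.015],[0,0,0]],"grip":[65,65,65]}' 20
python3 chk2.py
python3 -m jog '{"dp":[[0,0,0],[0,0,0],[0,0,0],[0,0,0],[0,0,0],[0,0,0]],"rotation":[[0,0,0],[0,0,0],[0,0,0],[0,0,0],[0,0,0],[0,0,0]],"grip":[66,67,68,69,70,73]}' 20
python3 chk2.py
```

```text
time_s: 27.88
ee_pos: [0.5023, -0.0941, 0.0993]
eef_rot: [0.705, 0.709, 0.0, 0.0]
force: [2.8, 1.6, -1.2]
gripper_width: 0.0652
gripper_force: 4.3
tool [ 0.5023 -0.0941  0.0993] 0.38 F [ 2.8  1.6 -1.2] Tz 0.21 w 65.2
   yaw 0.6 len 55 px [177. 114. 341. 113.]
   yaw 1.3 len 36 px [214. 297. 304. 296.]
   yaw 1.2 len 34 px [302. 271. 216. 272.]
   yaw 1.7 len 32 px [216. 260. 298. 259.]
time_s: 28.43
ee_pos: [0.5013, -0.0942, 0.099]
eef_rot: [0.705, 0.71, -0.0, -0.0]
force: [0.2, -0.1, 0.6]
gripper_width: 0.0731
gripper_force: 0.0
tool [ 0.5013 -0.0942  0.099 ] 0.4 F [ 0.2 -0.1  0.6] Tz 0.01 w 73.1
   yaw 0.6 len 55 px [179. 114. 342. 113.]
   yaw 3.3 len 36 px [216. 299. 306. 295.]
   yaw 2.9 len 34 px [302. 271. 215. 274.]
   yaw 3.1 len 33 px [216. 262. 302. 258.]
```

The lid now rests 2.5° from the exact locked angle, well inside the ±7° play. I'll back away, check the result at rest, and hand in.

```bash

python3 -m jog '{"dp":[[0,0,0],[0,0,0],[0,0,-10],[0,0,-25],[0,0,-35],[0,0,-30],[0,0,0],[0,0,0]],"rotation":[[0,0,0],[0,0,0],[0,0,0],[0,0,0],[0,0,0],[0,0,0],[0,0,0],[0,0,0]],"grip":[85,85,85,85,85,85,85,85]}' 20
python3 chk2.py
python3 - <<'E'
from ang import *
im=optics.snapshot("wrist");k=optics.calibration("wrist")
for w,l,m,px in lines(im,k,(190,150,330,225),.11,8):
    if abs(w)>75:print("vert",round(w,1),round(l,1),m.round(4),np.round(px))
n=cv2.imread("pics/w7.png")
# tab span via bright columns left/right of lid, at the row of tab mid, in w7 (released) and now
g=cv2.cvtColor(im,cv2.COLOR_BGR2GRAY)
for r in(185,190,195,200):
    b=np.where(g[r,180:335]>190)[0]+180;print(r,b.min(),b.max(),[round(float(ray("",(c,r),.11,k)[0]),4) for c in(b.min(),b.max())])
s=optics.snapshot("top");s0=cv2.imread("pics/top0.png");d=cv2.absdiff(s,s0).max(2)
for n,(c,r,h) in dict(flask=(138,210,22),turq=(246,167,12),small=(221,250,12),rack=(305,140,20),dish=(201,138,16),wash=(377,228,16)).items():print(n,(d[r-h:r+h,c-h:c+h]>60).sum())
E
```

```text
time_s: 29.15
ee_pos: [0.5031, -0.0945, 0.2015]
eef_rot: [0.705, 0.71, 0.001, 0.002]
force: [0.3, 0.2, -0.7]
gripper_width: 0.085
gripper_force: 0.0
tool [ 0.5031 -0.0945  0.2015] 0.4 F [ 0.3  0.2 -0.7] Tz -0.01 w 85.0
   yaw 0.6 len 39 px [194. 361. 244. 361.]
   yaw 4.3 len 35 px [279. 193. 228. 196.]
   yaw 3.8 len 34 px [231. 210. 281. 207.]
   yaw 3.8 len 34 px [229. 191. 279. 188.]
   yaw 0.3 len 33 px [274. 361. 316. 361.]
   yaw -3.0 len 31 px [196. 351. 236. 353.]
vert -89.6 81.3 [ 0.4627 -0.0739] [203. 222. 197. 108.]
vert -89.3 77.2 [ 0.5429 -0.0704] [318. 107. 313. 216.]
vert -85.1 27.0 [ 0.537  -0.0897] [306. 208. 305. 172.]
vert -89.5 19.0 [ 0.4675 -0.0981] [208. 188. 209. 213.]
vert -85.9 16.2 [ 0.4711 -0.0976] [214. 211. 212. 189.]
vert 87.9 12.4 [ 0.5343 -0.1047] [301. 202. 300. 218.]
vert -87.3 12.2 [ 0.5338 -0.0915] [301. 184. 301. 201.]
vert 79.5 12.0 [ 0.5193 -0.1102] [282. 209. 278. 224.]
vert -88.7 11.6 [ 0.4803 -0.1028] [227. 214. 226. 199.]
vert -88.5 10.4 [ 0.5235 -0.0981] [286. 194. 286. 208.]
vert 89.8 10.3 [ 0.475  -0.0947] [219. 189. 219. 203.]
vert -77.8 9.9 [ 0.5305 -0.0928] [297. 201. 295. 188.]
vert 89.3 6.7 [ 0.4831 -0.1013] [230. 201. 230. 209.]
185 211 304 [0.4698, 0.5357]
190 209 305 [0.4682, 0.5366]
195 209 305 [0.4681, 0.5368]
200 210 305 [0.4687, 0.537]
flask 0
turq 0
small 0
rack 0
dish 0
wash 155
```

```bash
python3 - <<'E'
from h import *
im=optics.snapshot("top");print([d["extent"] for d in nets.boxes_of("top","wash_bottle")[:1]])
s0=cv2.imread("pics/top0.png")
m=lambda a:(lambda q:(q[:,::-1].mean(0)+[350,200]).round(1))(np.argwhere((a[200:260,350:410,0].astype(int)-a[200:260,350:410,2]>80)))
w=lambda a:(lambda q:(q[:,::-1].mean(0)+[350,200]).round(1))(np.argwhere(a[200:260,350:410].min(2)>170))
print("blue",m(s0),m(im),"white",w(s0),w(im))
print(robot.sign_off())
E
```

```text
[[379.8, 227.8, 38.7, 24.5]]
blue [385.  226.9] [384.6 227.2] white [371.3 226.7] [358.6 225.2]
the job is handed in; nothing more can be done
None
```

The lid is locked on the canister, with both tabs fully out (68 mm apart) in the narrow gaps. It was turned to the stop and swung back on release to about 3° short of the exact locked angle, inside its ±7° play. I handed in at about 29 s with everything else apparently unmoved (the wash bottle's cap is in place, though its body looked different in the top view, probably arm shadow). I viewed 12 pictures where 10 were allowed.

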